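Hang the bench loupe on the swivel hook

TASK

Tidy the bench loupe away. With closed fingers, push the swivel hook round until you feel it come up against its stop over the long toe of the stand, and press it there with about 10 N for a second (7 N at least, never more than 25 N on this little hook). Then pick up the loupe, pass its window over the hook's upturned end and lower it gently, so that it hangs upright and still from the hook, which still faces over the toe; let go and leave everything else on the bench where it is.

Things in the scene. Friction and masses are not known exactly. Their poses are not given: they have to be found in the camera images.
- stand: Fixed steel hook stand: base plate 160 x 92 x 10 mm whose long toe (with a cork pad) reaches 122 mm out from the post along the stand's own -x, roughly towards the robot; round post, 18 mm thick, its vertical axis through the origin, which lies on the bench. The swivel on top is 30 mm across, its top 181 mm above the bench.
- hook: Hook that swivels about the post's axis; origin on the axis at the arm's centre line, 170 mm above the bench; the 8 mm steel arm runs along its own -x. Stiff (0.2 N m: 3 to 4 N at 60 mm), stays where left. Starts 1.3 to 2.3 rad anticlockwise (from above) of a hard stop; push it clockwise. The stop, inside, is set by hand: unseen, up to 0.22 rad either side of the stand's -x (toe) direction.
- hook_tip (a point): Top of the hook's upturned end: 82 mm out from the axis, 14 mm above the arm's centre line (184 mm above the bench).
- hook_seat (a point): Point on top of the arm, 60 mm out from the axis, 174 mm above the bench: where the loupe should hang.
- loupe: White plastic bench magnifier standing upright on its foot, 144 mm tall, 110 to 210 g. Origin under the middle of its foot, z up. Foot 40 (x) x 50 (y) x 6 mm; round lens frame 68 mm across in the y-z plane, centred 40 mm up, 12 mm thick; above it the hanging window, open along x, 26 mm wide (y), from 84 to 116 mm up; then the grip block. It may hang either way round.
- loupe_eye (a point): Middle of the window's upper edge (116 mm above the foot's underside), which rests on the hook arm when hung.
- loupe_grip (a point): Middle of the grip block at the loupe's top: 12 (x) x 42 (y) x 28 mm, 116 to 144 mm above the foot's underside. The window's side bars below it are also 42 mm over all. Fingers closing along y on the 42 mm width stay clear of the hook arm; fingers on the 12 mm faces must stay above the window.
- toe (a point): Middle of the cork pad on the toe, 72 mm out from the post's axis along the stand's -x, 11 mm above the bench. A loupe hung on the hook at home hangs above it, clear by about 47 mm.
- spool: Metal spool, 54 mm across, 44 mm tall, standing on the bench; a bystander. Origin under its middle.
- jar: Small grey jar with white lid, 52 mm across, 65 mm tall; a bystander. Origin under its middle.
- bottle: White bottle with red cap, 60 mm across, 160 mm tall; a bystander. Origin under its middle.
- tape: Roll of tape lying flat, 90 mm across, 24 mm tall; a bystander. Origin under its middle.
- multimeter: Hand multimeter lying flat, 170 x 82 x 44 mm; a bystander. Origin under its middle.
- mouse: Computer mouse, 110 x 62 x 36 mm; a bystander. Origin under its middle.
Mind the look-alikes: they are no part of the job. Leave any green or orange look-alike of the loupe alone. Leave any pink look-alike of the stand alone.

How it is judged:
On the way, in this order (a step that is already met when the one before it is completed fails the run):
1. with the loupe still on the bench, the hook has been pushed round to the toe side and is pressed, at rest, against its stop with 7 N or more (angle between the x axis of hook and the x axis of stand, either way round below 0.32 rad and x of hook_tip in the frame of stand below -0.05 m and contact force between hook and the fingers above 7 N and angular speed of hook below 0.03 rad/s and height (world z) of loupe below 0.005 m), for 0.4 s.
2. the loupe hangs on the hook arm inside the upturned end (x of loupe_eye in the frame of hook between -0.079 and -0.02 m and y of loupe_eye in the frame of hook between -0.009 and 0.009 m and z of loupe_eye in the frame of hook between 0 and 0.008 m and contact force between loupe and hook above 0.5 N), for 0.2 s.
At the end, for the whole second after the job is handed in: The hook faces out over the toe of the stand (within 0.32 rad of the toe's middle line); the loupe is at rest, upright within 0.2 rad, its window edge resting on the hook arm between the swivel and the upturned end (within 9 mm of the arm sideways) (all of step 2 and angle between the x axis of hook and the x axis of stand, either way round below 0.32 rad and x of hook_tip in the frame of stand below -0.05 m and angle between loupe's own z axis and vertical below 0.2 rad and linear speed of loupe below 0.02 m/s); the robot touches nothing.
It fails at once if the robot presses on the hook with more than 25 N (contact force between hook and the fingers above 25 N or contact force between hook and the arm above 25 N).
It fails at once if the loupe is pressed on the hook with more than 25 N (contact force between loupe and hook above 25 N).
It fails at once if a bystander is moved more than 20 mm (distance of any of spool, jar, bottle, tape, multimeter, mouse from where it was at the start of the episode above 0.02 m).
It also fails if it takes over 72 s, if anything falls off the work surface, if the arm or the gripper's body presses on something with over 40 N, if the wrist force passes 120 N, or if a joint passes its speed limit or range.

ROBOT

A 6-joint arm with a two-finger parallel gripper is mounted at the origin on the work surface. World frame = base frame: x ahead of the robot, y to its left, z up, the work surface at z = 0. Lengths are in m, angles in rad, forces in N, time in s.
With the tool pointing down it reaches from about 0.35 to 0.775 m from the base axis. Payload 5.5 kg.
Tool frame: the origin (TCP) lies on the centre line of the jaws, within the pads' length; the fingertips stand 11 mm ahead of it and the grasp point (between the pads) lies 8 mm behind it (env.tip_extent is the distance from the TCP to the fingertips, in m); z points along the fingers, y is the line along which they close (so a half turn about z gives the same grasp; the last joint's range is limited). The gripper opens to 85 mm and grips with 20 to 120 N. Pads are 22 mm wide; open, the fingers measure 114 mm over their backs; the gripper's body (76 mm by 85 mm) begins 54 mm behind the grasp point. The pads swing forward as they close: fully open they stand 13 mm farther back than shut.
Start: joints at [-1.273, 0.313, 0.046, 1.304, 0, 1.431], TCP at [0.244, -0.521, 0.242] pointing down, gripper open.
Joint ranges: [-2.76, 2.76], [-0.86, 1.69], [-1.03, 1.26], [-2.2, 2.34], [-1.47, 1.5], [-3.14, 3.14]. Speed limits (rad/s): [2.57, 2.57, 3.14, 3.14, 3.14, 3.14].

INTERFACE

Orientations are given as a unit quaternion [w, x, y, z].
In Python, from workcell import env gives the robot as it stands.
- The arm moves only by the shell command python3 -m jog 'ROWS' [FORCE]. ROWS is JSON, a list of rows, each a list of 5 numbers: the gripper's target within -1 to 1 (shut at 1, half-way at 0, fully open at -1), then the shift along the tool's x, y, z in m, then the turn about the tool's z in degrees. In form: [[fingers, tx, ty, tz, turn], ...]. A call has 1 to 5 rows; each row shifts and turns the commanded pose from where the row before left it, along the tool's axes as they then stand; what a row does not reach is not made up. A row lasts 1/12 s, in which the tool goes at most 41.7 mm and 7.16 degrees, less where a joint would pass 70% of its speed; a pose out of reach is approached as far as the arm can. A call is refused whole if a number of a shift passes 0.0417 or a number of a turn 7.16, either way. A call with a gripper value outside its range is refused whole. The fingers move at their own pace and stop on an object; FORCE is the grip in N (left out, the last holds). Time passes only in rows, so rows that do not move let the fingers close. It gives the time, the measured TCP pose, the force, the opening and the grip force at its end, in the units of the state.
- env.get_state(): the state, without advancing time (a new reading comes with each control period).
- env.read_camera(name): name is "side" or "top" or "wrist"; returns a dict with "img" (400x640x3 uint8, red, green, blue), "fov_y" (degrees; the focal length in pixels is half the picture's height over the tangent of half this angle, whatever the lens; pixels are square), "cx", "cy" (the principal point, pixels), "T" (4x4, takes a point from camera to world coordinates). Camera axes: x right, y up, looking along -z (the intrinsics and any distortion apply to the point x, -y, -z); pixel columns grow to the right and rows downward; lengths in m; the calibration is good to about 2 mm. The wrist camera is an equidistant fisheye: a pixel r from the principal point sees the ray r / f radians off the axis. A picture is of the moment at which its call begins. There is no depth.
- env.hand_in(): hands the job in; it is judged then, once.
The state is a dict: "clock": time; "joint_pos": joint angles; "qvel": joint speeds; "tau": joint torques, N m; "tcp_pos": TCP position; "orientation": TCP orientation; "wrist_force": force on the tool from outside, world axes, zero at the start; "ft_torque": the same for the moment, N m; "finger_gap": finger opening in m; "grip_force": force on a finger pad.
Only numpy, scipy, OpenCV 4.12 (cv2) and the standard library are available. Lean on these libraries where they do the work, as an engineer would, in place of code of your own. Each camera call takes 0.05 s, during which the arm holds its last target. There are 200 camera calls.

## Working session

There is one attempt and no reset: what is moved stays moved. The work goes in short steps, Python scripts to look and compute and a shell command to move; the robot and the scene stay as the last step left them, time stands still between calls to the robot, and variables do not carry over. Pictures are saved under pics/ and viewed, at most 15 in all, crops included, and the job is handed in when it is done.

```bash
ls; mkdir -p pics; cat > h.py <<'E'
import numpy as np, cv2
from workcell import env
def cam(n):
    c=env.read_camera(n); c['T']=np.array(c['T']); c['f']=200/np.tan(np.radians(c['fov_y'])/2); c['n']=n; return c
def ray(c,u,v):
    a=np.array([(u-c['cx'])/c['f'],(v-c['cy'])/c['f']])
    if c['n']=='wrist':
        r=np.hypot(*a); d=np.array([*(a/r*np.sin(r) if r>0 else a),np.cos(r)])
    else: d=np.array([*a,1.])
    d=d*[1,-1,-1]; return c['T'][:3,3],c['T'][:3,:3]@(d/np.linalg.norm(d))
def plane(c,u,v,z):
    o,d=ray(c,u,v); return o+d*(z-o[2])/d[2]
def proj(c,p):
    q=np.linalg.inv(c['T'])@np.append(p,1); q=q[:3]*[1,-1,-1]
    if c['n']=='wrist':
        s=np.hypot(q[0],q[1]); k=np.arctan2(s,q[2])/s
    else: k=1/q[2]
    return c['cx']+c['f']*q[0]*k, c['cy']+c['f']*q[1]*k
def tri(c1,p1,c2,p2):
    o1,d1=ray(c1,*p1);o2,d2=ray(c2,*p2)
    t=np.linalg.lstsq(np.c_[d1,-d2],o2-o1,rcond=None)[0]
    a,b=o1+t[0]*d1,o2+t[1]*d2; return (a+b)/2,np.linalg.norm(a-b)
def save(c,name,box=None,k=1):
    im=c['img'][...,::-1]
    if box: x0,y0,x1,y1=box; im=im[y0:y1,x0:x1]
    cv2.imwrite('pics/'+name+'.png',cv2.resize(im,None,fx=k,fy=k,interpolation=cv2.INTER_CUBIC))
E
python3 - <<'E'
from h import *
for n in('top','side'):
    c=cam(n); save(c,n+'0',k=1.25); print(n,c['T'].round(3).tolist(),c['f'],c['cx'],c['cy'],{k for k in c})
print(env.get_state())
E
```

```text
pics
top [[-0.024, 0.991, -0.133, 0.338], [-1.0, -0.025, -0.001, -0.013], [-0.005, 0.133, 0.991, 1.314], [0.0, 0.0, 0.0, 1.0]] 441.80291029542025 324.6429178012003 200.34049691106515 {'f', 'img', 'cy', 'T', 'fov_y', 'cx', 'n'}
side [[-0.883, 0.314, -0.35, 0.001], [-0.47, -0.602, 0.646, 0.844], [-0.008, 0.734, 0.679, 1.007], [0.0, 0.0, 0.0, 1.0]] 406.01832566091196 321.3319621505249 201.4190666362952 {'f', 'img', 'cy', 'T', 'fov_y', 'cx', 'n'}
{'clock': 0.1, 'joint_pos': array([-1.27263992e+00,  3.13947623e-01,  4.50806982e-02,  1.30359477e+00,
        2.09248081e-06,  1.43119818e+00]), 'qvel': array([ 0.00058361, -0.00116589,  0.00220956, -0.00193415,  0.00188361,
       -0.00041395]), 'tau': array([ 2.07531884e-03, -4.81727242e+01,  2.99242204e+01,  1.28151380e-02,
       -1.48615100e-04,  3.19001636e-06]), 'tcp_pos': array([ 0.24360857, -0.52035906,  0.24148046]), 'orientation': array([-8.30152707e-04,  9.76141507e-01,  2.17133748e-01, -6.49024802e-05]), 'wrist_force': array([ 0.44917347, -0.31959037,  0.12065418]), 'ft_torque': array([ 0.03988614, -0.00451497,  0.00091884]), 'grip_force': 0.0, 'finger_gap': 0.08580446016878727}
```

View pics/top0.png

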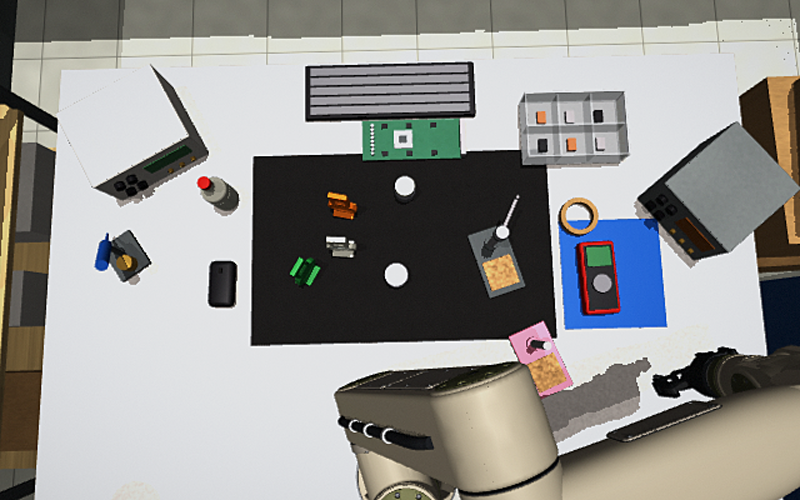

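View pics/side0.png

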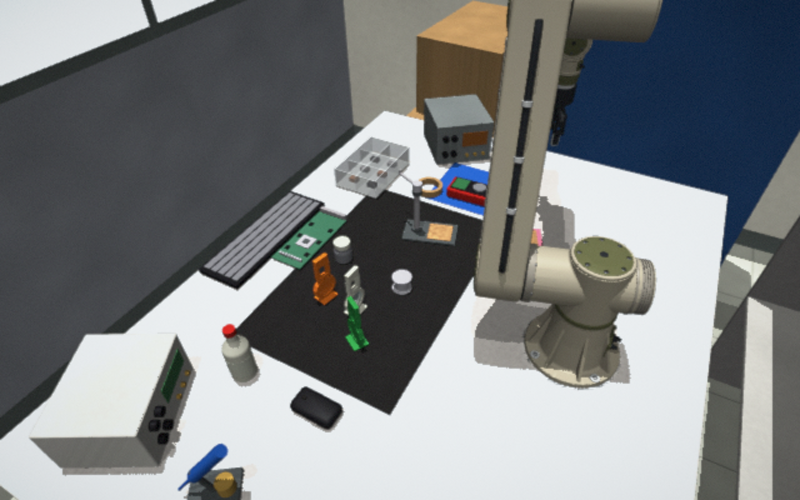

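The top view (scaled 1.25) shows the stand's swivel at (502,232), the cork at (497,272), the hook tip at about (518,196) and the white loupe at about (341,243). The pink stand at (540,355) and the green and orange loupes are the decoys. The side view shows the loupe at (353,290) and the stand at (418,190).

```bash
python3 - <<'E'
from h import *
c=cam('top'); s=cam('side')
print('swivel',plane(c,401.6,185.6,.181),'tip',plane(c,414.5,157,.184))
hsv=cv2.cvtColor(c['img'],cv2.COLOR_RGB2HSV)
m=cv2.inRange(hsv,(8,60,120),(25,200,255)); m[:190]=0;m[240:]=0;m[:,:370]=0;m[:,425:]=0
k=max(cv2.findContours(m,0,2)[0],key=cv2.contourArea); r=cv2.minAreaRect(k); print('cork px',r)
print('cork',plane(c,*r[0],.011)); print([plane(c,*p,.011)[:2].round(4) for p in cv2.boxPoints(r)])
print('swivel side',[p for p in proj(s,plane(c,401.6,185.6,.181))], 'exp',418/1.25,187/1.25)
for n,q,b in(('top',c,(245,170,300,220)),('side',s,(255,195,315,285))):
    x0,y0,x1,y1=b; sub=q['img'][y0:y1,x0:x1]; 
    save(q,n+'L',b,8 if n=='top' else 6)
g=[plane(c,u/1.25,v/1.25,.144) for u,v in((327,238),(355,237))]; print('grip guess',g)
E
python3 - <<'E'
import cv2,numpy as np
a=cv2.imread('pics/topL.png');b=cv2.imread('pics/sideL.png')
h=max(a.shape[0],b.shape[0]);o=np.zeros((h,a.shape[1]+b.shape[1],3),'u1');o[:a.shape[0],:a.shape[1]]=a;o[:b.shape[0],a.shape[1]:]=b
print(o.shape,a.shape);cv2.imwrite('pics/both.png',o)
E
```

```text
swivel [ 0.52385709 -0.21262799  0.181     ] tip [ 0.59820252 -0.24937119  0.184     ]
cork px ((400.20001220703125, 217.60000610351562), (24.033309936523438, 24.033309936523438), 71.56504821777344)
cork [ 0.4559052  -0.23383269  0.011     ]
[array([ 0.4796, -0.1899]), array([ 0.5006, -0.2585]), array([ 0.4323, -0.2776]), array([ 0.4116, -0.2094])]
swivel side [np.float64(333.245907465721), np.float64(146.28730848754893)] exp 334.4 149.6
grip guess [array([0.52630583, 0.15665355, 0.144     ]), array([0.52696958, 0.09652599, 0.144     ])]
(540, 800, 3) (400, 440, 3)
```

View pics/both.png

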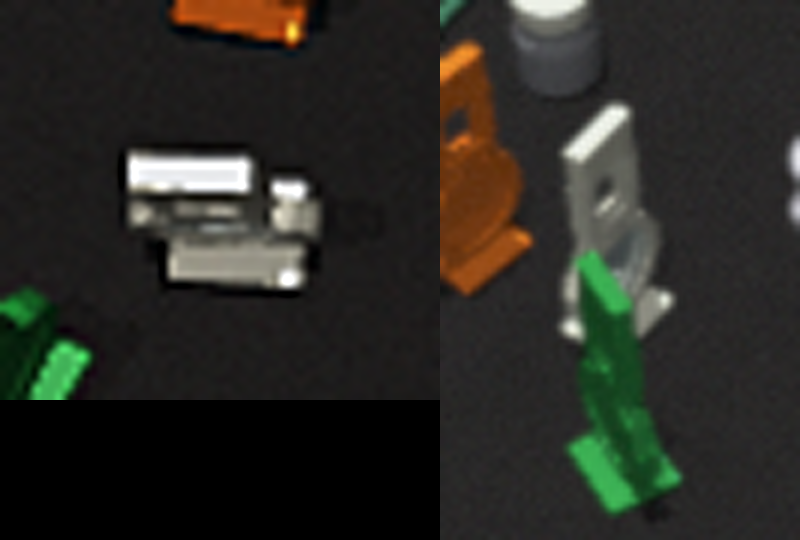

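Crop: the grip block's top face spans crop pixels (127,152)–(252,193), i.e. full-image centre (268.7,191.6), and is nearly square to the world axes. The green loupe sits at the lower left, well clear of it.

```bash
python3 - <<'E'
from h import *
c=cam('top'); s=cam('side'); print('tip_ext',env.tip_extent)
f=lambda u,v,z:plane(c,245+u/8,170+v/8,z)[:2].round(4)
L,R=f(127,172,.144),f(252,175,.144); print('grip',L,R,(L+R)/2,np.linalg.norm(L-R))
L,R=f(165,262,.006),f(303,268,.006); print('foot front-ish',L,R)
print('swivel tri',tri(c,(401.6,185.6),s,(334.4,148.5)))
print('grip tri',tri(c,(268.7,191.6),s,(255+(598-440)/6,195+132/6)))
p=lambda u,v,z:plane(c,u/1.25,v/1.25,z)[:2].round(3)
print('pink',p(510,330,.01),p(545,322,.01),p(572,385,.01),'top',p(545,345,.18),p(532,343,.18))
print('jar',p(404,184,.065),'spool',p(396,275,.044),'green top',p(300,262,.144),p(307,268,.06))
E
```

```text
tip_ext 0.011
grip [0.5234 0.1586] [0.5213 0.1167] [0.52235 0.13765] 0.04195259229177619
foot front-ish [0.5108 0.1649] [0.5073 0.1133]
swivel tri (array([ 0.52330039, -0.21542048,  0.17032522]), np.float64(0.004939201732394912))
grip tri (array([0.52251656, 0.13775321, 0.14110345]), np.float64(0.0011107639278306416))
pink [ 0.32 -0.25] [ 0.336 -0.333] [ 0.191 -0.387] top [ 0.29  -0.289] [ 0.295 -0.263]
jar [ 0.661 -0.011] spool [0.452 0.012] green top [0.476 0.215] [0.472 0.215]
```

```bash
r='[1,0.0295,-0.0092,0,0]'
python3 -m jog '[[1,0.0295,-0.0092,0,0],[1,0.0295,-0.0092,0,0],[1,0.0295,-0.0092,0,0],[1,0.0295,-0.0092,0,0],[1,0.0295,-0.0092,0,0]]' 40
python3 -m jog '[[1,0.0295,-0.0092,0,0],[1,0.0295,-0.0092,0,0],[1,0.0295,-0.0092,0,0],[1,0.0295,-0.0092,0,0],[1,0.0295,-0.0092,0,0]]'
python3 -m jog '[[1,0.0295,-0.0092,0,0],[1,0.0295,-0.0092,0,0],[1,0.0295,-0.0092,0,0],[1,0.0295,-0.0092,0,0],[1,0.0295,-0.0092,0,0]]'
python3 -m jog '[[1,0,0,0,0],[1,0,0,0,0]]'
python3 - <<'E'
from h import *
w=cam('wrist'); save(w,'w1',k=1.2)
for n,p in dict(axis=(.5239,-.2126,.181),tip=(.598,-.2494,.184)).items(): print(n,proj(w,np.array(p)))
E
```

```text
clock: 0.72
tcp_pos: [0.3586, -0.4156, 0.2423]
orientation: [0.0, 0.976, 0.217, 0.0]
wrist_force: [0.1, -0.2, -0.6]
finger_gap: 0.0257
grip_force: 0.0
clock: 1.13
tcp_pos: [0.4729, -0.3112, 0.2424]
orientation: [0.0, 0.976, 0.217, 0.0]
wrist_force: [-0.0, 0.0, -0.6]
finger_gap: -0.0002
grip_force: 0.0
clock: 1.55
tcp_pos: [0.587, -0.207, 0.2423]
orientation: [0.0, 0.976, 0.217, -0.0]
wrist_force: [-0.5, -0.2, 1.0]
finger_gap: 0.0
grip_force: 0.0
clock: 1.72
tcp_pos: [0.5868, -0.2069, 0.2418]
orientation: [-0.0, 0.976, 0.219, -0.0]
wrist_force: [-0.9, -0.8, 0.4]
finger_gap: 0.0
grip_force: 0.0
axis (np.float64(286.3833116616914), np.float64(296.49761578601397))
tip (np.float64(380.13998766317576), np.float64(234.8210786455433))
```

View pics/w1.png

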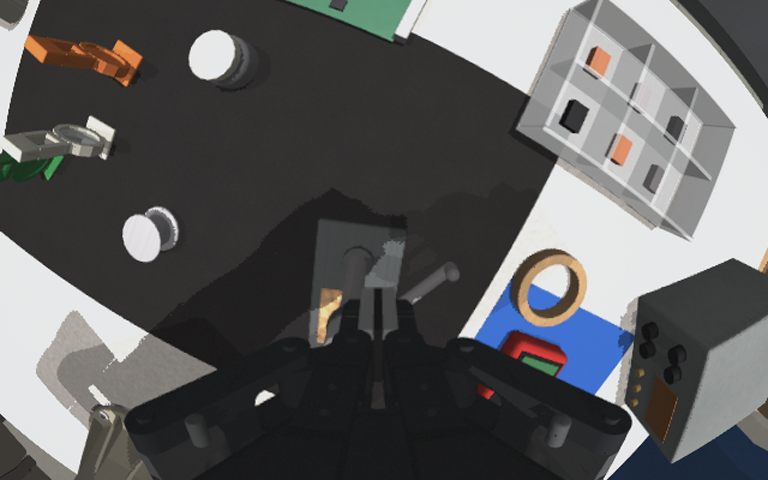

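The hook arm runs from its tip at about (452,270) down-left to behind the fingers, as predicted, and the fingers are on its anticlockwise side. Next I'll lower and sweep.

```bash
python3 -m jog '[[1,0,0,0.019,0],[1,0,0,0.019,0],[1,0,0,0.019,0],[1,0,0,0.019,0],[1,0,0,0,0]]'
python3 - <<'E'
import numpy as np
A=np.array([.5239,-.2126]);R=.063;y=np.radians(25.1);x=np.array([np.cos(y),np.sin(y)]);Y=np.array([np.sin(y),-np.cos(y)])
P=lambda a:A+R*np.array([np.cos(np.radians(a)),np.sin(np.radians(a))])
a=5.
while a>-146:
    b=a-7.5; d=P(b)-P(a); print(b,(d@x).round(4),(d@Y).round(4)); a=b
E
```

```text
clock: 2.18
tcp_pos: [0.5828, -0.2085, 0.1623]
orientation: [-0.002, 0.976, 0.216, -0.003]
wrist_force: [-0.9, 0.4, -1.0]
finger_gap: -0.0001
grip_force: 0.0
-2.5 -0.0033 0.0075
-10.0 -0.0043 0.007
-17.5 -0.0052 0.0064
-25.0 -0.006 0.0057
-32.5 -0.0067 0.0049
-40.0 -0.0072 0.004
-47.5 -0.0077 0.003
-55.0 -0.008 0.0019
-62.5 -0.0082 0.0009
-70.0 -0.0082 -0.0002
-77.5 -0.0081 -0.0013
-85.0 -0.0079 -0.0023
-92.5 -0.0075 -0.0033
-100.0 -0.007 -0.0043
-107.5 -0.0064 -0.0052
-115.0 -0.0057 -0.006
-122.5 -0.0049 -0.0067
-130.0 -0.004 -0.0072
-137.5 -0.003 -0.0077
-145.0 -0.0019 -0.008
-152.5 -0.0009 -0.0082
```

```bash
python3 -m jog '[[1,0,0,0,0],[1,-0.0033,0.0075,0,0],[1,-0.0043,0.007,0,0],[1,-0.0052,0.0064,0,0],[1,-0.006,0.0057,0,0]]'
python3 -m jog '[[1,-0.0067,0.0049,0,0],[1,-0.0072,0.004,0,0],[1,-0.0077,0.003,0,0]]'
python3 -m jog '[[1,-0.008,0.0019,0,0],[1,-0.0082,0.0009,0,0],[1,-0.0082,-0.0002,0,0]]'
python3 - <<'E'
from h import *
w=cam('wrist'); save(w,'w2',k=1.2); print(env.get_state()['tcp_pos'],env.get_state()['wrist_force'])
E
```

```text
clock: 2.6
tcp_pos: [0.5806, -0.2408, 0.1672]
orientation: [-0.0, 0.976, 0.217, 0.001]
wrist_force: [1.0, 4.8, 0.0]
finger_gap: -0.0
grip_force: 2.0
clock: 2.85
tcp_pos: [0.5657, -0.261, 0.1664]
orientation: [0.0, 0.976, 0.217, 0.0]
wrist_force: [1.9, 4.5, -0.5]
finger_gap: -0.0001
grip_force: 1.9
clock: 3.1
tcp_pos: [0.5447, -0.2738, 0.1667]
orientation: [0.001, 0.976, 0.217, 0.001]
wrist_force: [3.4, 2.4, 0.3]
finger_gap: -0.0
grip_force: 2.0
[ 0.54324932 -0.27432977  0.16677059] [ 1.13524772  0.39116148 -0.1879086 ]
```

View pics/w2.png

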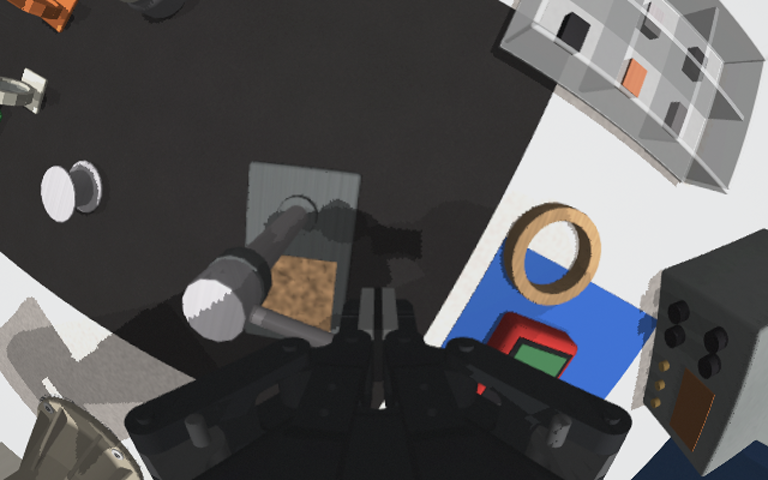

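The hook is following the fingers: its arm goes from the swivel at (212,305) towards the fingers at (330,340). Continue, then slow down.

```bash
python3 -m jog '[[1,-0.0081,-0.0013,0,0],[1,-0.0079,-0.0023,0,0],[1,-0.0075,-0.0033,0,0]]'
python3 -m jog '[[1,-0.007,-0.0043,0,0],[1,-0.0064,-0.0052,0,0],[1,-0.0028,-0.003,0,0],[1,-0.0028,-0.003,0,0]]'
python3 -m jog '[[1,-0.0013,-0.0017,0,0],[1,-0.0013,-0.0017,0,0],[1,-0.0012,-0.0017,0,0],[1,-0.0012,-0.0017,0,0]]'
```

```text
clock: 3.4
tcp_pos: [0.5209, -0.2776, 0.1669]
orientation: [0.001, 0.976, 0.217, 0.001]
wrist_force: [5.2, 0.9, 0.6]
finger_gap: 0.0
grip_force: 2.1
clock: 3.73
tcp_pos: [0.4965, -0.2711, 0.1667]
orientation: [0.001, 0.976, 0.217, 0.0]
wrist_force: [4.1, -0.3, 0.5]
finger_gap: -0.0003
grip_force: 1.7
clock: 4.07
tcp_pos: [0.4894, -0.2667, 0.1664]
orientation: [0.0, 0.976, 0.217, -0.0]
wrist_force: [3.6, -1.1, 0.7]
finger_gap: 0.0001
grip_force: 1.6
```

```bash
python3 -m jog '[[1,-0.001,-0.0018,0,0],[1,-0.001,-0.0018,0,0],[1,-0.001,-0.0018,0,0],[1,-0.001,-0.0018,0,0]]'
python3 -m jog '[[1,-0.0005,-0.001,0,0],[1,-0.0005,-0.001,0,0]]'
```

```text
clock: 4.4
tcp_pos: [0.4825, -0.2617, 0.1662]
orientation: [0.0, 0.976, 0.217, -0.0]
wrist_force: [3.2, -0.8, 0.7]
finger_gap: -0.0003
grip_force: 1.5
clock: 4.57
tcp_pos: [0.4807, -0.2603, 0.1662]
orientation: [0.0, 0.976, 0.217, -0.0]
wrist_force: [3.0, -0.9, -0.4]
finger_gap: -0.0003
grip_force: 1.5
```

```bash
python3 - <<'E'
from h import *
c=cam('top'); save(c,'t3',(360,140,460,220),6); print(proj(c,[.481,-.26,.17]),proj(c,[.5239,-.2126,.181]))
w=cam('wrist'); save(w,'w3',(120,180,420,400),2)
import cv2
a=cv2.imread('pics/t3.png'); b=cv2.imread('pics/w3.png')
b=cv2.resize(b,None,fx=.66,fy=.66); a=cv2.resize(a,(390,312)); o=np.zeros((320,800,3),'u1'); o[:312,:390]=a; o[:b.shape[0],395:395+b.shape[1]]=b; cv2.imwrite('pics/c3.png',o)
E
```

```text
(np.float64(419.82307703568245), np.float64(202.0483041734771)) (np.float64(401.5884428637785), np.float64(185.58397485877626))
```

View pics/c3.png

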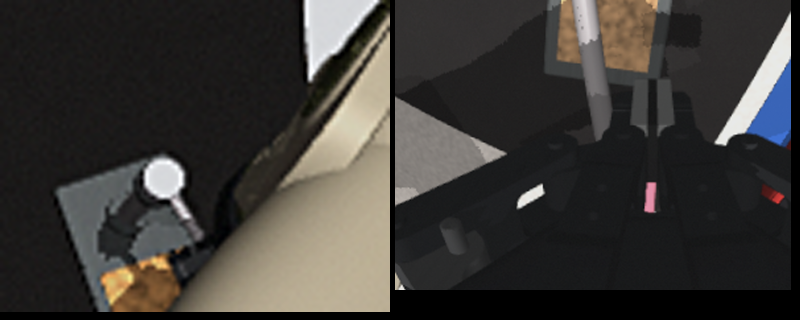

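The arm lies alongside the fingers, with the hook at about -148° (top crop: swivel (163,178), arm to (195,230)). Pushing along tool -y.

```bash
python3 -m jog '[[1,-0.0005,-0.0014,0,0],[1,-0.0005,-0.0014,0,0]]'
python3 -m jog '[[1,-0.0003,-0.0014,0,0],[1,-0.0003,-0.0014,0,0]]'
python3 -m jog '[[1,-0.0003,-0.0014,0,0],[1,-0.0003,-0.0014,0,0]]'
```

```text
clock: 4.83
tcp_pos: [0.4789, -0.2583, 0.1662]
orientation: [0.0, 0.976, 0.217, -0.0]
wrist_force: [3.6, -0.9, 0.0]
finger_gap: -0.0003
grip_force: 1.5
clock: 5.0
tcp_pos: [0.4771, -0.256, 0.1663]
orientation: [0.0, 0.976, 0.217, -0.0]
wrist_force: [4.2, -1.2, 0.8]
finger_gap: -0.0
grip_force: 1.5
clock: 5.17
tcp_pos: [0.4754, -0.2537, 0.1663]
orientation: [0.0, 0.976, 0.217, 0.0]
wrist_force: [3.7, -2.4, 0.1]
finger_gap: -0.0002
grip_force: 1.7
```

```bash
python3 -m jog '[[1,-0.0003,-0.0014,0,0],[1,-0.0003,-0.0014,0,0]]'
python3 -m jog '[[1,-0.0002,-0.0014,0,0],[1,-0.0002,-0.0014,0,0]]'
```

```text
clock: 5.33
tcp_pos: [0.475, -0.253, 0.1666]
orientation: [0.002, 0.976, 0.217, 0.001]
wrist_force: [9.1, -9.1, -4.9]
finger_gap: -0.0002
grip_force: 5.5
clock: 5.5
tcp_pos: [0.4748, -0.2527, 0.1669]
orientation: [0.004, 0.976, 0.217, 0.002]
wrist_force: [11.8, -14.3, -8.9]
finger_gap: 0.0
grip_force: 8.7
```

```bash
python3 -m jog '[[1,0.0003,0.0012,0,0],[1,0.0003,0.0013,0,0]]'
python3 -m jog '[[1,0,0,0,0],[1,0,0,0,0]]'
```

```text
clock: 5.67
tcp_pos: [0.475, -0.2531, 0.1666]
orientation: [0.002, 0.976, 0.217, 0.001]
wrist_force: [5.1, -5.7, -1.6]
finger_gap: -0.0001
grip_force: 3.3
clock: 5.83
tcp_pos: [0.4749, -0.2531, 0.1667]
orientation: [0.002, 0.976, 0.217, 0.001]
wrist_force: [5.6, -7.3, -3.3]
finger_gap: -0.0001
grip_force: 4.4
```

```bash
python3 -m jog '[[1,0,-0.0006,0,0],[1,0,0,0,0],[1,0,0,0,0],[1,0,0,0,0],[1,0,0,0,0]]'
python3 -m jog '[[1,0,0,0,0],[1,0,0,0,0],[1,0,0,0,0],[1,0,0,0,0],[1,0,0,0,0]]'
python3 -m jog '[[1,0,0,0,0],[1,0,0,0,0],[1,0,0,0,0],[1,0,0,0,0],[1,0,0,0,0]]'
```

```text
clock: 6.25
tcp_pos: [0.4749, -0.253, 0.1667]
orientation: [0.003, 0.976, 0.217, 0.001]
wrist_force: [6.8, -8.4, -3.4]
finger_gap: 0.0001
grip_force: 5.2
clock: 6.67
tcp_pos: [0.4749, -0.253, 0.1667]
orientation: [0.003, 0.976, 0.217, 0.001]
wrist_force: [6.2, -9.2, -4.0]
finger_gap: 0.0003
grip_force: 5.2
clock: 7.08
tcp_pos: [0.4749, -0.253, 0.1667]
orientation: [0.003, 0.976, 0.217, 0.001]
wrist_force: [7.1, -8.6, -4.0]
finger_gap: -0.0005
grip_force: 5.2
```

Pressed at about 11.5 N for over a second. Next: back off, raise, turn, and look at the hook.

```bash
python3 -m jog '[[1,0,0.01,0,0],[1,0,0.015,0,0],[1,0,0,-0.025,0],[1,0,0,-0.03,0],[1,0,0,-0.025,0]]'
python3 -m jog '[[0,0,0,0,7],[0,0,0,0,7],[0,0,0,0,7],[0,0,0,0,7]]'
python3 -m jog '[[-0.3,0,-0.03,0,0],[-0.3,0,-0.035,0,0],[-0.3,0,-0.035,0,0],[-0.3,0,-0.035,0,0],[-0.3,0,-0.035,0,0]]'
python3 - <<'E'
from h import *
c=cam('top'); save(c,'t4',(350,140,450,240),8) 
w=cam('wrist'); save(w,'w4',k=1.2); s=env.get_state(); print(s['joint_pos'].round(2))
E
```

```text
clock: 7.5
tcp_pos: [0.4826, -0.2724, 0.2465]
orientation: [-0.002, 0.976, 0.217, -0.002]
wrist_force: [0.7, -0.4, -0.1]
finger_gap: 0.0002
grip_force: 0.0
clock: 7.83
tcp_pos: [0.4828, -0.2724, 0.2458]
orientation: [-0.001, 1.0, -0.028, -0.001]
wrist_force: [0.4, 0.1, 0.5]
finger_gap: 0.0425
grip_force: 0.0
clock: 8.25
tcp_pos: [0.491, -0.1016, 0.2456]
orientation: [-0.001, 1.0, -0.026, -0.002]
wrist_force: [0.2, 0.3, -0.3]
finger_gap: 0.0556
grip_force: 0.0
[-0.36  0.17 -0.13  1.27  0.    2.83]
```

```bash
python3 - <<'E'
import cv2,numpy as np
a=cv2.resize(cv2.imread('pics/t4.png'),(400,400)); b=cv2.resize(cv2.imread('pics/w4.png'),(640,400)); b=b[:,100:500]
cv2.imwrite('pics/c4.png',np.hstack([a,b]))
E
```

```text
(no output)
```

View pics/c4.png

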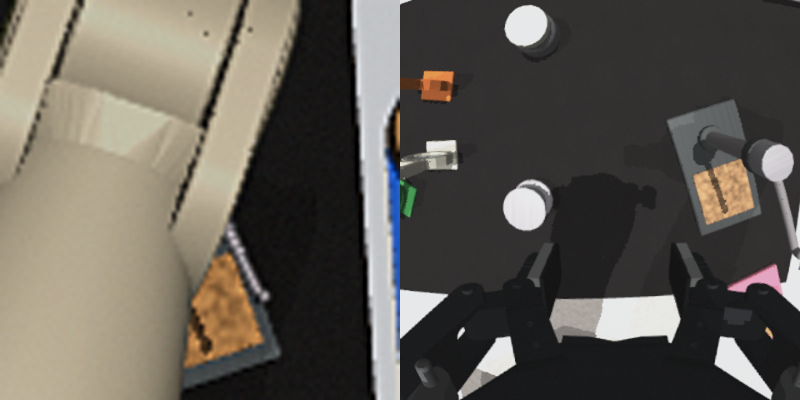

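Top crop: the hook tip is at (266,297) and the arm points over the cork's right side. Joint 6 is near its limit, so I'll do the half turn to the other grasp.

```bash
python3 - <<'E'
from h import *
c=cam('top'); t=plane(c,350+266/4,140+297/4,.184); d=t[:2]-[.5239,-.2126]; print(t,np.hypot(*d),np.degrees(np.arctan2(*d[::-1])))
E
for i in 1 2 3 4 5; do python3 -m jog '[[-0.3,0,0,0,-7.16],[-0.3,0,0,0,-7.16],[-0.3,0,0,0,-7.16],[-0.3,0,0,0,-7.16],[-0.3,0,0,0,-7.16]]' |grep -E 'ori|tcp'; done
```

```text
[ 0.44789973 -0.24678627  0.184     ] 0.08333511622724236 -155.7809374611875
tcp_pos: [0.4918, -0.1044, 0.2457]
orientation: [-0.001, 0.958, 0.285, -0.001]
tcp_pos: [0.4918, -0.1045, 0.2457]
orientation: [-0.001, 0.824, 0.566, -0.001]
tcp_pos: [0.4918, -0.1045, 0.2457]
orientation: [-0.001, 0.61, 0.792, -0.001]
tcp_pos: [0.4918, -0.1045, 0.2457]
orientation: [-0.001, 0.338, 0.941, -0.0]
tcp_pos: [0.4918, -0.1045, 0.2457]
orientation: [-0.001, 0.032, 0.999, 0.0]
```

```bash
python3 -m jog '[[-0.3,-0.0018,0.0305,0,0],[-0.3,-0.0018,0.0305,0,0],[-0.3,-0.0018,0.0305,0,0],[-0.3,-0.0018,0.0305,0,0]]'
python3 -m jog '[[-0.3,-0.0018,0.0305,0,0],[-0.3,-0.0018,0.0305,0,0],[-0.3,-0.0018,0.0305,0,0],[-0.3,-0.0018,0.0305,0,0],[-0.3,0,0,0,0]]'
python3 - <<'E'
from h import *
w=cam('wrist'); save(w,'w5',k=1.2); s=env.get_state(); print(s['joint_pos'].round(2),s['tcp_pos'],proj(w,[.5223,.1376,.144]),proj(w,[.5234,.1586,.144]),proj(w,[.5213,.1167,.144]))
E
```

```text
clock: 10.82
tcp_pos: [0.5077, 0.0176, 0.2458]
orientation: [-0.001, 0.035, 0.999, -0.0]
wrist_force: [0.5, -0.2, -1.0]
finger_gap: 0.0555
grip_force: 0.0
clock: 11.23
tcp_pos: [0.5237, 0.142, 0.2456]
orientation: [-0.001, 0.032, 0.999, 0.001]
wrist_force: [-0.8, 0.0, -0.8]
finger_gap: 0.0556
grip_force: 0.0
[ 0.11  0.25 -0.03  1.29 -0.    0.18] [0.52348177 0.14007314 0.24548913] (np.float64(307.62519732944446), np.float64(202.6434851743933)) (np.float64(334.3722959484464), np.float64(202.33000348487266)) (np.float64(281.1299644726847), np.float64(203.05325640838907))
```

View pics/w5.png

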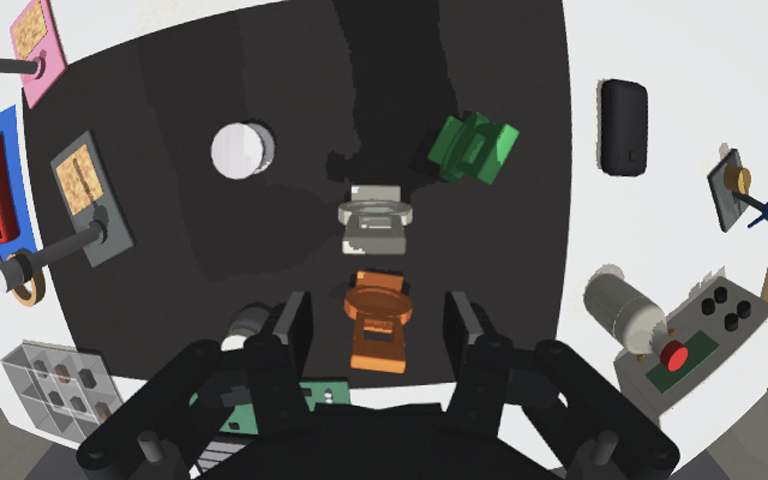

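White loupe grip block at about (343–406, 232–254), centred between the fingers and within 2 mm of the prediction. Descend and grip.

```bash
python3 -m jog '[[-0.3,0,0,0.03,0],[-0.3,0,0,0.03,0],[-0.3,0,0,0.03,0],[-0.3,0,0,0.02,0],[-0.3,0,0,0.015,0]]'
python3 -m jog '[[-0.3,0,0,0,0],[0.3,0,0,0,0],[0.3,0,0,0,0],[0.3,0,0,0,0],[0.3,0,0,0,0]]' 40
python3 -m jog '[[0.3,0,0,0,0],[0.3,0,0,0,0],[0.3,0,0,0,0]]'
```

```text
clock: 11.7
tcp_pos: [0.522, 0.1367, 0.1185]
orientation: [-0.002, 0.035, 0.999, -0.001]
wrist_force: [-0.2, -0.1, 0.4]
finger_gap: 0.0559
grip_force: 0.0
clock: 12.12
tcp_pos: [0.5245, 0.1387, 0.1224]
orientation: [0.001, 0.034, 0.999, 0.0]
wrist_force: [-0.3, 0.0, -1.4]
finger_gap: 0.0411
grip_force: 43.1
clock: 12.37
tcp_pos: [0.5238, 0.1391, 0.1216]
orientation: [0.0, 0.034, 0.999, -0.0]
wrist_force: [-0.2, 1.5, -1.8]
finger_gap: 0.0411
grip_force: 43.1
```

```bash
python3 -m jog '[[0.3,0,0,-0.01,0],[0.3,0,0,-0.02,0],[0.3,0,0,-0.03,0],[0.3,0,0,-0.03,0],[0.3,0,0,-0.02,0]]'
python3 -m jog '[[0.3,0,0,0,-7],[0.3,0,0,0,-7],[0.3,0,0,0,-7],[0.3,0,0,0,-7]]'
python3 -m jog '[[0.3,0.0224,-0.0213,0,0],[0.3,0.0224,-0.0213,0,0],[0.3,0.0224,-0.0213,0,0],[0.3,0.0224,-0.0213,0,0]]'
python3 -m jog '[[0.3,0.0224,-0.0213,0,0],[0.3,0.0224,-0.0213,0,0],[0.3,0.0224,-0.0213,0,0],[0.3,0.0224,-0.0213,0,0],[0.3,0,0,0,0]]'
python3 - <<'E'
from h import *
w=cam('wrist'); save(w,'w6',k=1.2); s=env.get_state(); print(s['tcp_pos'],s['orientation'],s['finger_gap'])
E
```

```text
clock: 12.78
tcp_pos: [0.5244, 0.1393, 0.2349]
orientation: [0.002, 0.034, 0.999, 0.0]
wrist_force: [0.9, -0.1, -1.2]
finger_gap: 0.0412
grip_force: 43.1
clock: 13.12
tcp_pos: [0.5238, 0.1391, 0.2324]
orientation: [0.0, -0.212, 0.977, -0.0]
wrist_force: [-0.1, 0.3, -1.8]
finger_gap: 0.0414
grip_force: 43.1
clock: 13.45
tcp_pos: [0.476, 0.024, 0.232]
orientation: [0.0, -0.209, 0.978, -0.0]
wrist_force: [0.2, -0.6, -1.8]
finger_gap: 0.0414
grip_force: 42.9
clock: 13.87
tcp_pos: [0.4282, -0.0935, 0.2322]
orientation: [-0.0, -0.206, 0.979, -0.001]
wrist_force: [0.6, -0.7, -2.1]
finger_gap: 0.0415
grip_force: 42.5
[ 0.42897491 -0.09170519  0.23221243] [ 3.64543163e-04 -2.06386152e-01  9.78470439e-01 -4.71862525e-04] 0.04145200676030605
```

View pics/w6.png

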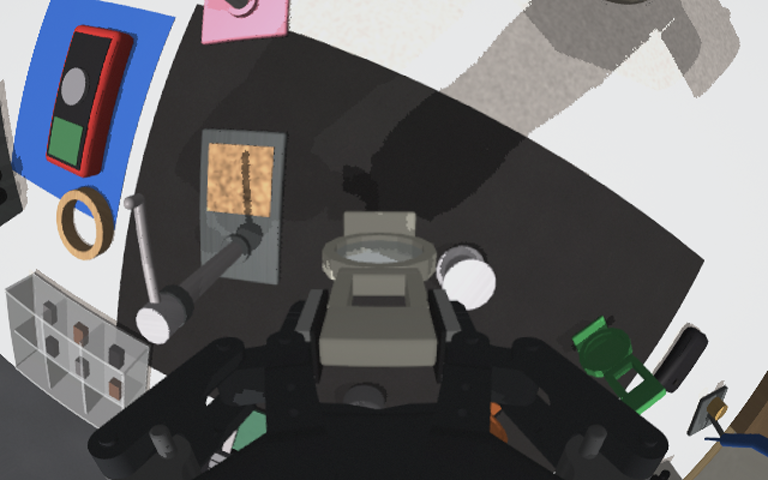

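The loupe is gripped squarely. The hook tip is at (135,203) and the swivel at (153,325); I'll check these against the map.

```bash
python3 - <<'E'
from h import *
w=cam('wrist'); t=plane(w,135/1.2,203/1.2,.182);a=plane(w,153/1.2,324/1.2,.181); d=(t-a)[:2]; print(t,a,np.hypot(*d),np.degrees(np.arctan2(*d[::-1])))
E
python3 -m jog '[[0.3,0.0165,-0.0301,0,0],[0.3,0.0165,-0.0301,0,0],[0.3,0.0165,-0.0301,0,0],[0.3,0.0165,-0.0301,0.01,0],[0.3,0.0165,-0.0301,0.01,0]]'
python3 -m jog '[[0.3,0,0,0.0155,0],[0.3,0,0,0,0],[0.3,0,0,0,0]]'
python3 - <<'E'
from h import *
w=cam('wrist'); save(w,'w7',k=1.2); s=env.get_state(); print(s['tcp_pos'],s['orientation'],s['finger_gap'])
c=cam('top'); save(c,'t7',(350,140,450,240),6)
E
```

```text
[ 0.44848157 -0.23559355  0.182     ] [ 0.52336415 -0.20829547  0.181     ] 0.07970310657787588 -159.970922949875
clock: 14.38
tcp_pos: [0.4169, -0.2615, 0.2122]
orientation: [0.001, -0.21, 0.978, -0.001]
wrist_force: [0.2, -0.4, -2.5]
finger_gap: 0.0413
grip_force: 42.7
clock: 14.63
tcp_pos: [0.4156, -0.2593, 0.1953]
orientation: [-0.001, -0.209, 0.978, 0.001]
wrist_force: [-0.2, -0.2, -1.5]
finger_gap: 0.0413
grip_force: 42.9
[ 0.41604521 -0.25935546  0.19608707] [-1.58105250e-04 -2.09444791e-01  9.77820291e-01  5.76666466e-04] 0.041559281546411024
```

View pics/w7.png

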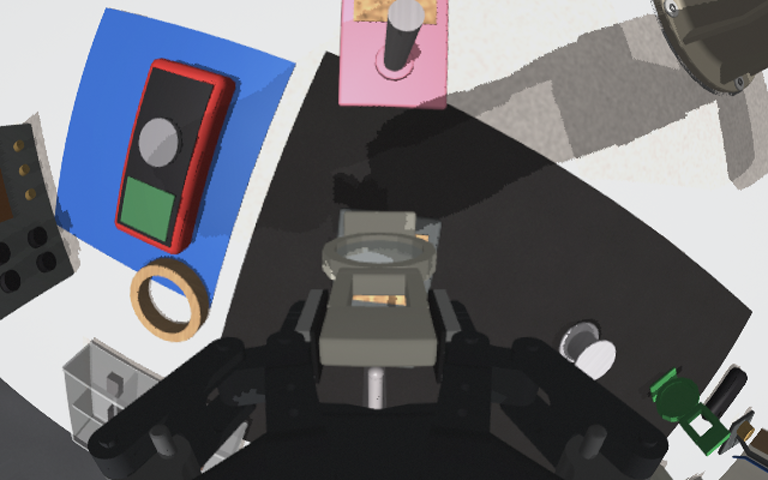

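Now the hook tip at (376,372) and its arm run straight behind the grip block (320–437, centre 378.5): aligned to about 1 mm. The lateral offset in numbers, plus the pass:

```bash
python3 - <<'E'
from h import *
w=cam('wrist'); s=env.get_state(); q=s['orientation']; yaw=2*np.arctan2(q[2],q[1]); x=np.array([np.cos(yaw),np.sin(yaw)]);y=np.array([np.sin(yaw),-np.cos(yaw)])
for n,p,z in(('tip',(376,370),.184),('arm',(376,403),.174),('gripL',(320,367),.219),('gripR',(437,367),.219)):
    d=plane(w,p[0]/1.2,p[1]/1.2,z)[:2]-s['tcp_pos'][:2]; print(n,d@x,d@y)
print(np.degrees(yaw),w['cx']*1.2)
E
```

```text
tip -0.03452320519658355 0.00033630159419483543
arm -0.0647951717908507 0.000254058265671367
gripL -0.007472170197499594 -0.019567980084967088
gripR -0.00748628090984252 0.022357393097114476
204.21859852953463 377.54993607614506
```

```bash
python3 -m jog '[[0.3,-0.006,-0.001,0,0],[0.3,-0.01,0,0,0],[0.3,-0.01,0,0,0],[0.3,-0.006,0,0,0]]'
python3 -m jog '[[0.3,-0.008,0,0,0],[0.3,-0.008,0,0,0],[0.3,-0.008,0,0,0],[0.3,0,0,0,0]]'
python3 -m jog '[[0.3,0,0,0.003,0],[0.3,0,0,0.003,0],[0.3,0,0,0.003,0],[0.3,0,0,0.002,0],[0.3,0,0,0,0]]'
python3 - <<'E'
from h import *
w=cam('wrist'); save(w,'w8',k=1.2)
E
```

```text
clock: 15.12
tcp_pos: [0.4472, -0.2478, 0.1963]
orientation: [0.001, -0.209, 0.978, -0.0]
wrist_force: [-0.5, 0.2, -2.3]
finger_gap: 0.0415
grip_force: 42.9
clock: 15.45
tcp_pos: [0.4688, -0.2382, 0.1957]
orientation: [0.0, -0.209, 0.978, -0.0]
wrist_force: [-0.9, -0.7, -1.4]
finger_gap: 0.0413
grip_force: 42.9
clock: 15.87
tcp_pos: [0.4666, -0.2387, 0.1841]
orientation: [-0.0, -0.208, 0.978, 0.0]
wrist_force: [-0.2, -0.7, -2.0]
finger_gap: 0.0414
grip_force: 42.9
```

View pics/w8.png

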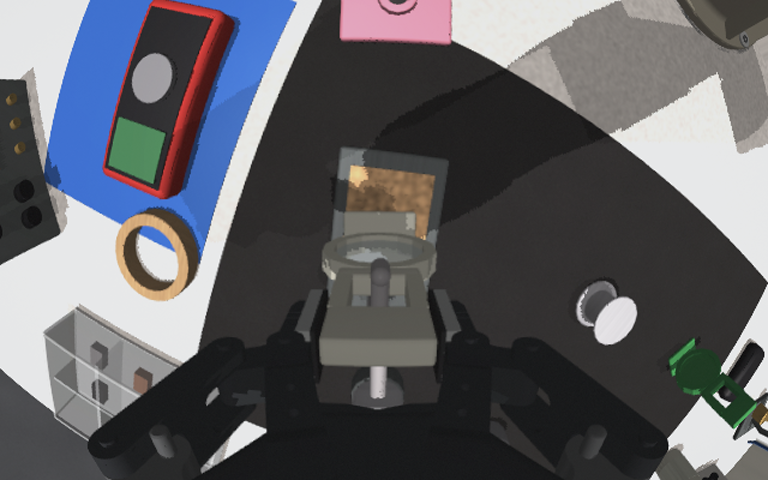

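The arm passes through the window, with the tip at (380,262) in front of it and centred. Lower gently.

```bash
python3 -m jog '[[0.3,0,0,0.001,0],[0.3,0,0,0.001,0],[0.3,0,0,0.001,0],[0.3,0,0,0,0]]'
python3 -m jog '[[0.3,0,0,0.0007,0],[0.3,0,0,0.0007,0],[0.3,0,0,0,0]]'
```

```text
clock: 16.25
tcp_pos: [0.4672, -0.2388, 0.1817]
orientation: [-0.0, -0.209, 0.978, -0.0]
wrist_force: [-0.6, 0.5, -2.2]
finger_gap: 0.0411
grip_force: 42.9
clock: 16.5
tcp_pos: [0.4673, -0.2388, 0.1803]
orientation: [-0.0, -0.209, 0.978, 0.0]
wrist_force: [0.2, 0.6, -0.8]
finger_gap: 0.0414
grip_force: 42.9
```

```bash
python3 -m jog '[[0.3,0,0,0.0005,0],[0.3,0,0,0,0],[0.3,0,0,0,0]]'
python3 -m jog '[[0.3,0,0,0.0005,0],[0.3,0,0,0,0],[0.3,0,0,0,0]]'
```

```text
clock: 16.75
tcp_pos: [0.4673, -0.2388, 0.1799]
orientation: [-0.0, -0.209, 0.978, -0.0]
wrist_force: [-0.0, 0.3, -1.8]
finger_gap: 0.0412
grip_force: 42.9
clock: 17.0
tcp_pos: [0.4673, -0.2388, 0.1794]
orientation: [-0.0, -0.209, 0.978, -0.0]
wrist_force: [-0.4, 0.1, -2.1]
finger_gap: 0.0412
grip_force: 42.9
```

```bash
for i in 1 2; do python3 -m jog '[[0.3,0,0,0.0005,0],[0.3,0,0,0,0],[0.3,0,0,0,0]]'|grep -E "tcp|wrist"; done
```

```text
tcp_pos: [0.4673, -0.2388, 0.1789]
wrist_force: [0.4, 1.1, -1.7]
tcp_pos: [0.4673, -0.2388, 0.1787]
wrist_force: [-0.9, 0.8, 0.0]
```

```bash
for i in 1 2; do python3 -m jog '[[0.3,0,0,0.0006,0],[0.3,0,0,0,0],[0.3,0,0,0,0]]'|grep -E "tcp|wrist"; done
```

```text
tcp_pos: [0.4674, -0.2389, 0.1785]
wrist_force: [-2.3, 1.8, 5.3]
tcp_pos: [0.4674, -0.2389, 0.1783]
wrist_force: [-3.6, 1.6, 8.9]
```

```bash
python3 -m jog '[[0.3,0,0,-0.001,0],[0.3,0,0,0,0],[0.3,0,0,0,0],[0.3,0,0,0,0]]'|grep -E "tcp|wrist"
python3 -m jog '[[0.0,0,0,0,0],[-0.1,0,0,0,0],[-0.2,0,0,0,0],[-0.3,0,0,0,0],[-0.3,0,0,0,0]]' 20
python3 - <<'E'
from h import *
w=cam('wrist'); save(w,'w9',k=1.2); print(env.get_state()['wrist_force'])
E
```

```text
tcp_pos: [0.4674, -0.2389, 0.1785]
wrist_force: [-1.9, 0.7, 4.6]
clock: 18.75
tcp_pos: [0.4673, -0.2388, 0.1779]
orientation: [-0.0, -0.209, 0.978, 0.0]
wrist_force: [-0.2, -0.0, 0.0]
finger_gap: 0.0556
grip_force: 0.0
[ 0.10466609 -0.44381048  0.16202274]
```

View pics/w9.png

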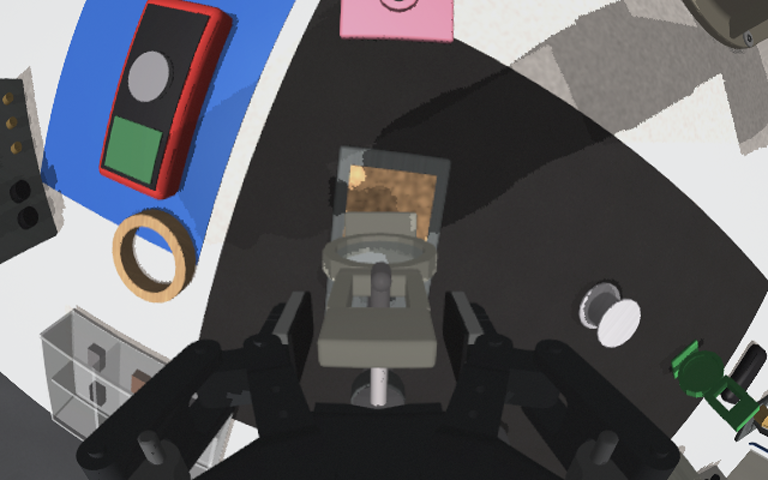

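The loupe hangs free and upright on the arm with the fingers clear. Retreat upward, let it settle, and check before handing in.

```bash
python3 -m jog '[[-0.3,0,0,-0.005,0],[-0.3,0,0,-0.01,0],[-0.3,0,0,-0.02,0],[-0.3,0,0,-0.03,0],[-0.3,0,0,-0.03,0]]'|grep -E "tcp|wrist"
for i in 1 2 3; do python3 -m jog '[[-0.3,0.03,0,0,0],[-0.3,0,0,0,0],[-0.3,0,0,0,0],[-0.3,0,0,0,0],[-0.3,0,0,0,0]]'|grep -E "tcp|wrist|clock"; done
python3 - <<'E'
from h import *
a=cam('wrist'); env.read_camera('wrist'); b=cam('wrist'); save(b,'w10',(150,120,510,400),2)
print('diff',np.abs(a['img'].astype(int)-b['img']).max())
E
```

```text
tcp_pos: [0.4668, -0.2384, 0.2746]
wrist_force: [-0.3, -0.7, -0.0]
clock: 19.63
tcp_pos: [0.44, -0.2507, 0.2728]
wrist_force: [0.1, 0.2, -0.0]
clock: 20.05
tcp_pos: [0.4131, -0.263, 0.2729]
wrist_force: [-0.5, -0.0, 0.8]
clock: 20.47
tcp_pos: [0.3858, -0.2753, 0.2732]
wrist_force: [0.6, 0.6, 0.4]
diff 101
```

View pics/w10.png

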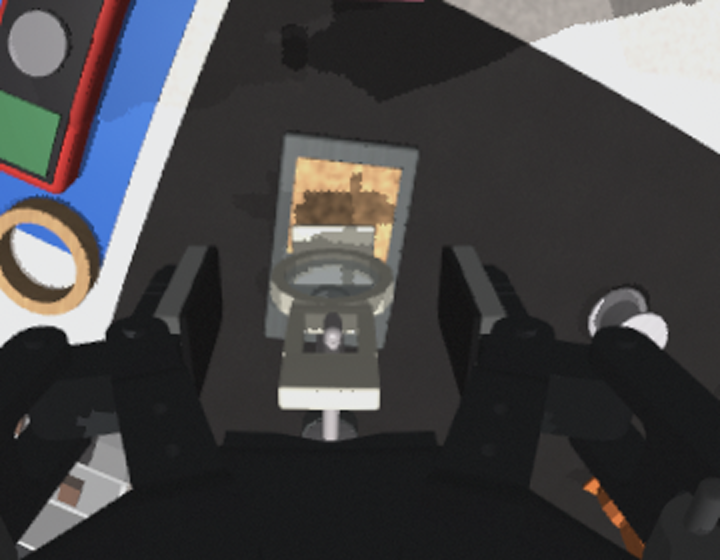

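The loupe hangs upright on the hook over the cork, with the tip at (332,325) showing through the window. Wait a little, then hand in.

```bash
for i in 1 2 3; do python3 -m jog '[[-0.3,0,0,0,0],[-0.3,0,0,0,0],[-0.3,0,0,0,0],[-0.3,0,0,0,0],[-0.3,0,0,0,0]]'|grep clock; done
python3 -c "
from workcell import env; print(env.hand_in())"
```

```text
clock: 21.03
clock: 21.45
clock: 21.87
the job is handed in; nothing more can be done
None
```

I pressed the hook on its stop at about 11.5 N for just over a second (a brief peak of about 20 N came first), hung the loupe upright on it over the toe, and let go; the job was handed in at about 22 s, with no verdict shown.

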